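# Turn the cookie die plate end for end under its left-hand clamp screw

## Robot

A 6-joint arm with a two-finger parallel gripper is mounted at the origin on the work surface. World frame = base frame: x ahead of the robot, y to its left, z up, the work surface at z = 0. Lengths are in mm, angles in rad, forces in N, time in s.
With the tool pointing down it reaches from about 350 to 975 mm from the base axis. Payload 7.1 kg.
Tool frame: the origin (TCP) lies at the centre of the arm's flange, where the gripper is bolted on; the fingertips stand 182 mm ahead of it and the grasp point (between the pads) lies 163 mm ahead of it; z points along the fingers, y is the line along which they close (so a half turn about z gives the same grasp; the last joint's range is limited). The gripper opens to 88 mm and grips with 3 to 60 N. Pads are 20 mm wide; open, the fingers measure 115 mm over their backs; the gripper's body (75 mm by 178 mm) begins 61 mm behind the grasp point.
Start: joints at [1.197, 0.423, 1.63, -0, 1.089, -0.019], TCP at [217.095, 586.068, 404.675] pointing down, gripper open.
Joint ranges: [-3, 3], [-0.9, 2.11], [0.09, 2.58], [-1.31, 4.45], [0.11, 2.69], [-2.54, 2.54]. Speed limits (rad/s): [2.39, 2.39, 3.01, 3.14, 3.14, 3.14].

## Interface

Orientations are given as a rotation vector (axis times angle).
In Python, from workcell import readout, get_image, ctrl gives the robot as it stands.
- The arm moves only by the tool step_arm, never from a script. Its argument "targets" is a list that holds one entry, the list of rows, each a list of 7 numbers: the shift along the world's x, y, z as a fraction of full scale, then the turn, a rotation vector about the world's x, y, z as a fraction of full scale, then the opening, from 0 (shut) to 1 (fully open). In form: [[[dx, dy, dz, wx, wy, wz, claw], ...]]. A call has exactly 5 rows; each row shifts and turns the commanded pose from where the row before left it; what a row does not reach is not made up. Full scale, the value 1, is 0.05 m for a shift and 4 degrees for a turn. A row lasts 1/8 s, in which the tool goes at most 62.5 mm and 10.7 degrees, less where a joint would pass 70% of its speed; a pose out of reach is approached as far as the arm can. A call with a number of a shift or a turn outside -1 to 1 is refused whole. A call with a gripper value outside its range is refused whole. The fingers move at their own pace and stop on an object; the grip force is fixed at half the most. Time passes only in rows, so rows that do not move let the fingers close, or fill a call up. It gives the time, the measured TCP pose, the force, the opening and the grip force at its end, in the units of the state.
- readout.get_obs(): the state, without advancing time (a new reading comes with each control period).
- get_image(name): name is "scene" or "top"; returns a dict with "pixels" (384x512x3 uint8, red, green, blue), "intrinsics" (3x3 intrinsics, pixels), "extrinsics" (4x4, takes a point from world to camera coordinates). Camera axes: x right, y down, z forward; pixel columns grow to the right and rows downward; lengths in mm; the calibration is good to about 2 mm. A picture is of the moment at which its call begins. There is no depth.
- ctrl.close_job(): hands the job in; it is judged then, once.
The state is a dict: "t": time; "qpos": joint angles; "qvel": joint speeds; "joint_torque": joint torques, N m; "ee_pos": TCP position; "orientation": TCP orientation; "ft_force": force on the tool from outside, world axes, zero at the start; "moment": the same for the moment, N m; "width": finger opening in mm; "grasp_force": force on a finger pad.
Only numpy, scipy, OpenCV 4.12 (cv2) and the standard library are available. Lean on these libraries where they do the work, as an engineer would, in place of code of your own. Each camera call takes 0.05 s, during which the arm holds its last target. There are 200 camera calls.

## Task

Change the die holder over to the other cookie shape: undo the wing screw on its arch (left-hand thread, it loosens clockwise from above) nearly to its upper stop, draw the die plate out, lay it flat in the middle of the plain wooden board and let go. Take it again by its other lug and slide it back in the other way round, same face up, square opening at the open front, until it drops fully home, then screw the clamp down tight again. Keep the plate roughly level and leave everything else where it stands.

Things in the scene. Friction and masses are not known exactly. Their poses are not given: they have to be found in the camera images.
- press: Die holder, white and steel, 222 x 132 mm, fixed. Origin: centre of its recess, at table height. +x points inwards (to arch and clamp), -x to its open front, z up. The recess floor is 16 mm above the table and spans x -104 to +103 mm (steel back stop there, 30 mm high), |y| under 48 mm. Side guides at |y| 48 to 58 mm stand 7 mm above the floor, from x -110 to +35 mm.
- sill (a point): Middle of the top of the low steel sill across the open front of the recess (holder x -110 to -104 mm); it stands 4 mm above the recess floor, so the plate must be lifted at least 5 mm to slide out or in over it, and drops behind it when fully in.
- arch (a point): Middle of the flat top of the arch, 84 mm above the table; the arch covers holder x +35 to +112 mm over the whole width, its underside is 72 mm above the table, its cheeks are at |y| over 48 mm. The lug of a seated plate under it cannot be reached.
- wing_grip (a point): Middle of the grip bar of the wing screw, above the arch at holder x +85 mm, y 0, on the screw's upright axis; 111 mm above the table when screwed down. The bar is dark steel, 84 x 12 x 26 mm (13 mm above and below this point); point x runs along the bar, y across its 12 mm. Below it is a hub 28 mm across, top 13 mm below this point. Turns and rises with the screw.
- wing (a joint): Turn of the wing screw, rad: 0 = fully down (foot 22 mm across on the plate, bar along the holder's x), 1.6 = upper stop; grows CLOCKWISE seen from above (left-hand thread). Screw and bar rise 8 mm per rad (steep thread) and stay where left; turning takes about 0.12 N m. Starts at 0 to 0.1. From 1.1 rad up the plate has room to be lifted over the sill and slid.
- plate: Die plate, bare aluminium, 200 x 90 x 8 mm, about 0.3 kg. Origin: centre of underside; x along its length, z up. Square opening 34 x 42 mm at x +23 mm, round opening 40 mm across at x -23 mm; a lug at x +62 and -62 mm. At the start its axes are the holder's: square end under arch and clamp, round end at the open front. At the end it is turned by 180 degrees.
- lug_square (a point): Point in the upright lug at the square opening's end (plate x +62 mm), 28 mm above the plate's underside; axes as the plate. The lug is 12 mm thick (along x), 36 mm wide (along y) and stands 32 mm above the plate's top, 12 mm above this point.
- lug_round (a point): The same point in the lug at the round opening's end (plate x -62 mm).
- board: Plain wooden board fixed on the table, 120 (its x) x 220 (its y) x 10 mm; origin: centre of its underside. Place to lay the plate down. It lies either nearer or farther from the robot than the tray of cookies.
- tray: Bystander: small dark baking tray with six green cookies, 120 x 220 x 18 mm, origin under its centre.
- shaker: Bystander: seed jar, 56 mm across, 115 mm high, beside the holder; origin under its centre.
- spatula: Bystander: spatula 190 mm long lying beside the holder on the robot's side.
- bowl: Bystander: black bowl, 116 mm across, 60 mm high; origin under its centre.
- mill: Bystander: wooden pepper mill, 58 mm across, 137 mm high; origin under its centre.
- cup: Bystander: white cup, 68 mm across, 85 mm high; origin under its centre.
- rolling_pin: Bystander: wooden rolling pin, 320 mm long, 48 mm thick, lying; origin under its middle, at table height.

How it is judged:
By the outcome, as a careful person would: the job done as asked, in the order asked, and still so for the second after the job is handed in, with the robot touching nothing.
It also fails if it takes over 72 s, if anything falls off the work surface, if the arm or the gripper's body presses on something with over 40 N, if the wrist force passes 120 N, or if a joint passes its speed limit or range.

## Working session

There is one attempt and no reset: what is moved stays moved. The work goes in short steps, Python scripts to look and compute and a tool call to move; the robot and the scene stay as the last step left them, time stands still between calls to the robot, and variables do not carry over. Pictures are saved under pics/ and viewed, at most 10 in all, crops included, and the job is handed in when it is done.

Besides the shell and the picture viewer there is one more tool, called after "Emit:" by a JSON object that holds its "api" and its "payload". step_arm: Moves the arm, as the interface text tells. Shift numbers are shares of 0.05 m and turn numbers shares of 4 degrees, none past 1 either way. Its arguments: {"type":"object","properties":{"targets":{"type":"array"}},"required":["targets"]}

```bash
mkdir -p pics
python3 - <<'E'
from workcell import readout, get_image
import cv2, numpy as np
np.set_printoptions(suppress=True,precision=4)
for n in ("scene","top"):
    d=get_image(n); cv2.imwrite(f"pics/{n}0.png",cv2.resize(d["pixels"][:,:,::-1],(768,576),interpolation=cv2.INTER_CUBIC)); np.savez(f"{n}0.npz",**d)
    print(n,np.array(d["intrinsics"]),np.array(d["extrinsics"]))
print(readout.get_obs())
E
```

```text
scene [[358.5937   0.     257.4506]
 [  0.     358.5937 183.5297]
 [  0.       0.       1.    ]] [[  -0.8731    0.487     0.0237  493.1658]
 [   0.2842    0.5478   -0.7868  -69.6245]
 [  -0.3962   -0.6802   -0.6167 1468.4987]
 [   0.        0.        0.        1.    ]]
top [[459.1252   0.     254.5969]
 [  0.     459.1252 200.8069]
 [  0.       0.       1.    ]] [[  -0.0117   -0.9999    0.0059  -43.2785]
 [  -0.9871    0.0106   -0.16    555.4488]
 [   0.16     -0.0077   -0.9871 1453.3867]
 [   0.        0.        0.        1.    ]]
{'t': 0.1, 'qpos': array([ 1.197 ,  0.4238,  1.6306, -0.    ,  1.0886, -0.019 ]), 'qvel': array([ 0.0004, -0.0023, -0.0011,  0.0008, -0.0006, -0.0026]), 'joint_torque': array([ -0.0004, -54.5615, -27.4324,   0.0645,   0.0188,  -0.0001]), 'ee_pos': array([217.0012, 585.8388, 403.9603]), 'orientation': array([-0.5543, -3.0921,  0.0022]), 'ft_force': array([ 0.2862, -0.5032,  0.7555]), 'moment': array([ 0.0224,  0.0253, -0.0453]), 'grasp_force': 0.0, 'width': 87.81765201330641}
```

View pics/scene0.png

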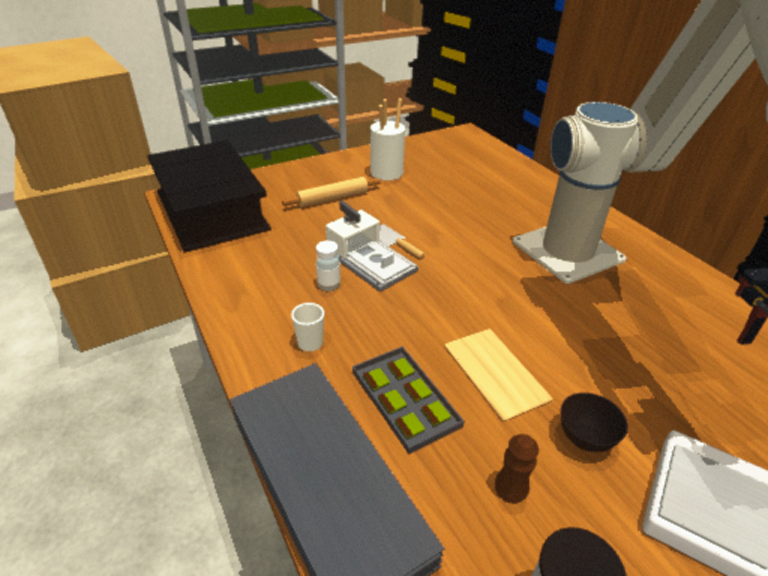

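View pics/top0.png

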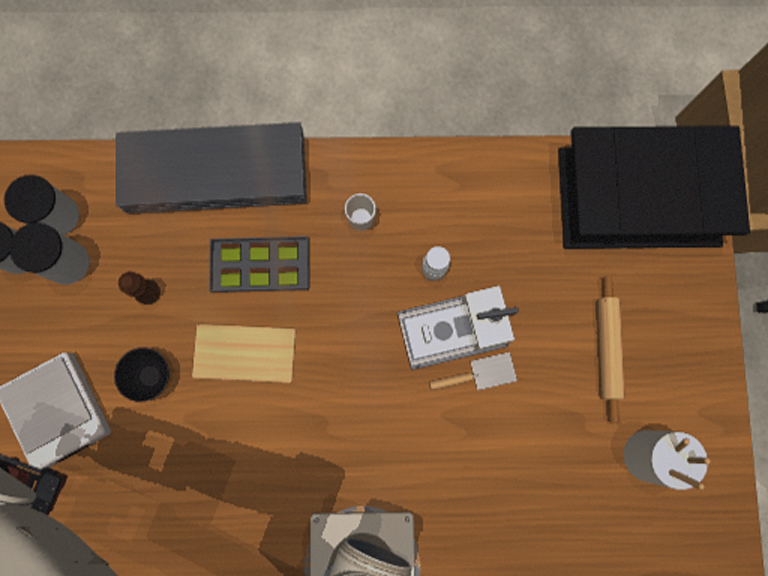

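The scene view shows the holder at about (365,250) with its arch at the far side, and the board (498,373) on the robot's side of the tray (408,398). In the top view the holder is at (457,327), with its open front to the left (+y) and the arch and bar at (492,315). The board is at (244,353) and the shaker at (436,263), just beyond the holder.

```bash
cat > h.py <<'E'
import numpy as np, cv2
def ray(d,u,v,z):
    K=np.array(d["intrinsics"]);E=np.array(d["extrinsics"]);R=E[:3,:3];t=E[:3,3]
    c=-R.T@t; r=R.T@np.linalg.solve(K,[u,v,1]); return c+r*(z-c[2])/r[2]
def proj(d,p):
    K=np.array(d["intrinsics"]);E=np.array(d["extrinsics"]);q=K@(E[:3,:3]@np.array(p,float)+E[:3,3]); return q[:2]/q[2]
E
python3 - <<'E'
from h import *
np.set_printoptions(suppress=True,precision=1)
d=np.load("top0.npz"); im=d["pixels"]; hsv=cv2.cvtColor(im,cv2.COLOR_RGB2HSV)
# board
def big(m,box):
    k=np.zeros_like(m);x0,y0,x1,y1=box;k[y0:y1,x0:x1]=m[y0:y1,x0:x1]
    c,_=cv2.findContours(k,cv2.RETR_EXTERNAL,cv2.CHAIN_APPROX_NONE);return max(c,key=cv2.contourArea)
def world(c,z): return np.array([ray(d,*p,z)[:2] for p in c.reshape(-1,2)],np.float32)
b=big(cv2.inRange(hsv,(12,40,150),(35,170,255)),(120,205,205,265))
print("board",cv2.minAreaRect(world(b,10)))
low=cv2.inRange(hsv,(0,0,0),(179,75,255))
h=big(low,(255,180,350,250)); W=world(h,20)
print("holder z20",cv2.minAreaRect(W))
a=big(cv2.inRange(hsv,(0,0,195),(179,40,255)),(300,180,350,250))
print("arch z84",cv2.minAreaRect(world(a,84)),cv2.contourArea(a))
w=big(cv2.inRange(hsv,(0,0,0),(179,120,90)),(312,195,350,220))
print("bar z124",cv2.minAreaRect(world(w,124)),cv2.boundingRect(w))
cr=im[180:255,255:355]; cv2.imwrite("pics/crop1.png",cv2.resize(cr[:,:,::-1],(800,600),interpolation=cv2.INTER_CUBIC))
E
```

```text
board ((448.3166809082031, 242.989501953125), (245.23880004882812, 121.0805892944336), 86.56755065917969)
holder z20 ((502.9916687011719, -222.895263671875), (135.24485778808594, 260.39569091796875), 13.317082405090332)
arch z84 ((513.8630981445312, -275.1148986816406), (114.38809204101562, 73.9779281616211), 13.170877456665039) 590.5
bar z124 ((512.87646484375, -285.794921875), (22.356996536254883, 84.96456909179688), 3.4985435009002686) (318, 205, 28, 9)
```

View pics/crop1.png

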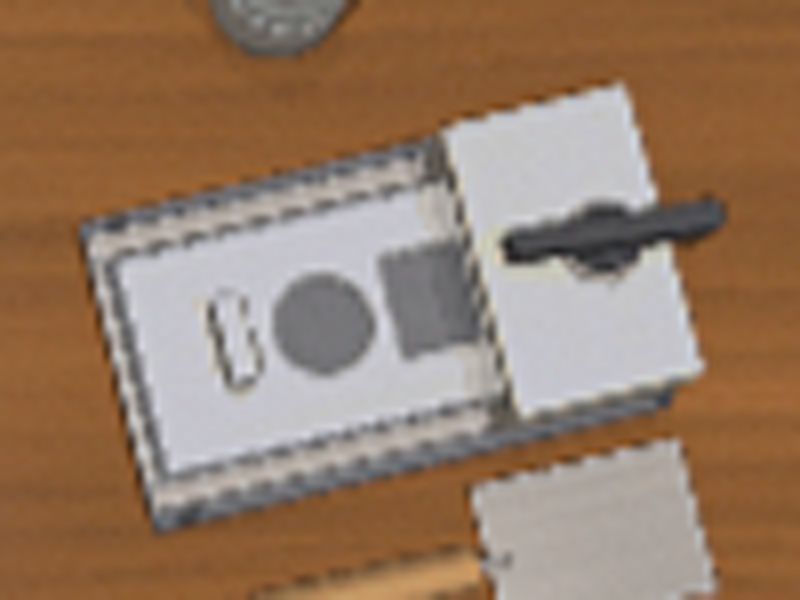

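The crop shows the arch top with corners at (443,130), (620,85), (703,372) and (518,418). The bar runs from (512,248) to (715,212). The lug top is at (236,340), the round hole at (325,323) and the front sill corners at (85,225) and (160,528).

Run:
```python
from h import *
np.set_printoptions(suppress=True,precision=1)
d=np.load("top0.npz")
C=lambda x,y,z: ray(d,255+(x+.5)/8-.5,180+(y+.5)/8-.5,z)[:2]
a=np.array([C(443,130,84),C(620,85,84),C(703,372,84),C(518,418,84)])
print("arch",a,a.mean(0),[np.linalg.norm(a[i]-a[(i+1)%4]) for i in range(4)])
ax=(a[1]+a[2]-a[0]-a[3])/2; ay=(a[0]+a[1]-a[2]-a[3])/2
print("x dir deg",np.degrees(np.arctan2(ax[1],ax[0])),"from y",np.degrees(np.arctan2(ay[1],ay[0]))-90)
b=np.array([C(512,248,124),C(715,212,124)]);e=b[1]-b[0];print("bar",b,b.mean(0),np.linalg.norm(e),np.degrees(np.arctan2(e[1],e[0])))
print("lug",C(236,340,56),"round",C(325,323,24),"front corners",C(85,225,16),C(160,528,16))
l=C(236,340,56)-a.mean(0);print("arch->lug",np.linalg.norm(l),"exp 135.5",np.degrees(np.arctan2(-l[1],-l[0])))
T=lambda x,y:ray(d,(x+.5)/1.5-.5,(y+.5)/1.5-.5,10)[:2]
q=np.array([T(195,325),T(295,328),T(292,382),T(193,379)]);print("board",q.mean(0),[np.linalg.norm(q[i]-q[(i+1)%4]) for i in range(4)],q)
T0=lambda x,y:ray(d,(x+.5)/1.5-.5,(y+.5)/1.5-.5,18)[:2]
print("tray",T0(211,238),T0(309,291),"shaker",ray(d,436/1.5,255/1.5,115))
s=np.load("scene0.npz");print(proj(s,[512,-285,124])*1.5)
```

```text
arch [[ 562.8 -225.7]
 [ 580.3 -296.9]
 [ 465.  -325.2]
 [ 447.6 -251.6]] [ 513.9 -274.8] [np.float64(73.34782102588133), np.float64(118.72550846431453), np.float64(75.59649272670318), np.float64(118.07495066450609)]
x dir deg -76.4864992202202 from y -76.76253437458946
bar [[ 509.5 -245.6]
 [ 522.7 -324.5]] [ 516.1 -285. ] 79.95085568427625 -80.523041419047
lug [ 482.9 -143.4] round [ 493.1 -182.4] front corners [536.1 -84.6] [ 410.4 -113.4]
arch->lug 135.0655821055038 exp 135.5 -76.71151366428829
board [448.4 255.6] [np.float64(221.16457397567265), np.float64(118.79257544895098), np.float64(216.2231631757043), np.float64(118.7848613838923)] [[512.3 364.6]
 [503.2 143.6]
 [384.5 149.1]
 [393.5 365.2]]
tray [707.8 332.8] [584.5 112.3] shaker [ 640.5 -163.5  115. ]
[351.3 206.1]
```

Emit:
{"api": "step_arm", "payload": {"targets": [[[0.5,-0.872,-0.06,0,0,-0.75,1],[0.5,-0.872,-0.06,0,0,-0.75,1],[0.5,-0.872,-0.06,0,0,-0.75,1],[0.5,-0.872,-0.06,0,0,-0.75,1],[0.5,-0.872,-0.06,0,0,-0.75,1]]]}}

```text
t: 0.72
ee_pos: [342.6, 366.6, 389.4]
orientation: [-0.955, -2.993, 0.0]
ft_force: [0.6, 0.3, -0.5]
width: 87.5
grasp_force: 0.0
```

Emit:
{"api": "step_arm", "payload": {"targets": [[[0.5,-0.872,-0.06,0,0,-0.75,1],[0.5,-0.872,-0.06,0,0,-0.75,1],[0.5,-0.872,-0.06,0,0,-0.75,1],[0.5,-0.872,-0.06,0,0,-0.75,1],[0.5,-0.872,-0.06,0,0,-0.75,1]]]}}

```text
t: 1.35
ee_pos: [467.6, 148.5, 374.5]
orientation: [-1.338, -2.842, 0.0]
ft_force: [-0.1, 0.5, -0.8]
width: 87.8
grasp_force: 0.0
```

Emit:
{"api": "step_arm", "payload": {"targets": [[[0.1,-0.872,-0.06,0,0,-0.75,1],[0.1,-0.872,-0.06,0,0,-0.75,1],[0.1,-0.872,-0.06,0,0,-0.75,1],[0.1,-0.872,-0.06,0,0,-0.75,1],[0.1,-0.872,-0.06,0,0,-0.75,1]]]}}

```text
t: 1.98
ee_pos: [492.0, -69.4, 359.4]
orientation: [-1.698, -2.643, 0.0]
ft_force: [0.7, 0.5, 0.3]
width: 87.8
grasp_force: 0.0
```

Emit:
{"api": "step_arm", "payload": {"targets": [[[0.1,-0.872,-0.06,0,0,-0.75,1],[0.1,-0.872,-0.06,0,0,-0.75,1],[0.1,-0.872,-0.06,0,0,-0.75,1],[0.1,-0.872,-0.06,0,0,-0.75,1],[0.1,-0.872,-0.06,0,0,-0.75,1]]]}}

```text
t: 2.6
ee_pos: [517.0, -287.4, 344.3]
orientation: [-2.028, -2.398, 0.0]
ft_force: [0.1, 0.6, 0.7]
width: 87.5
grasp_force: 0.0
```

Emit:
{"api": "step_arm", "payload": {"targets": [[[-0.01,0.03,-0.4,0,0,0,1],[0,0,-0.4,0,0,0,1],[0,0,-0.3,0,0,0,1],[0,0,-0.11,0,0,0,1],[0,0,0,0,0,0,0.4]]]}}

```text
t: 3.22
ee_pos: [516.7, -284.3, 284.0]
orientation: [-2.026, -2.401, 0.0]
ft_force: [0.6, -0.7, 0.8]
width: 80.8
grasp_force: 0.0
```

Emit:
{"api": "step_arm", "payload": {"targets": [[[0,0,0,0,0,0,0],[0,0,0,0,0,0,0],[0,0,0,0,0,0,0],[0,0,0,0,0,0,0],[0,0,0,0,0,0,0]]]}}

```text
t: 3.85
ee_pos: [516.6, -284.4, 284.2]
orientation: [2.026, 2.401, 0.0]
ft_force: [-0.1, -0.2, 0.1]
width: 31.4
grasp_force: 0.0
```

Emit:
{"api": "step_arm", "payload": {"targets": [[[0,-0.03,0,0,0,0,0],[0,0,0,0,0,0,0],[0,0,0,0,0,0,0],[0,0,0,0,0,0,0],[0,0,0,0,0,0,0]]]}}

```text
t: 4.47
ee_pos: [517.8, -285.8, 284.1]
orientation: [2.025, 2.398, 0.003]
ft_force: [7.4, 1.1, -5.6]
width: 11.5
grasp_force: 29.8
```

Emit:
{"api": "step_arm", "payload": {"targets": [[[0.03,0,0.011,0,0,-1,0],[0,0,0.011,0,0,-1,0],[0,0,0.011,0,0,-1,0],[0,0,0.011,0,0,-1,0],[0,0,0.011,0,0,-1,0]]]}}

```text
t: 5.1
ee_pos: [518.5, -285.8, 286.8]
orientation: [2.414, 2.01, 0.001]
ft_force: [3.6, 1.2, -2.1]
width: 11.9
grasp_force: 30.0
```

Emit:
{"api": "step_arm", "payload": {"targets": [[[0,0,0.011,0,0,-1,0],[0,0,0.011,0,0,-1,0],[0,0,0.011,0,0,-1,0],[0,0,0.011,0,0,-1,0],[0,0,0.011,0,0,-1,0]]]}}

```text
t: 5.72
ee_pos: [518.5, -285.8, 289.6]
orientation: [2.727, 1.56, 0.001]
ft_force: [3.1, 1.0, -2.2]
width: 11.9
grasp_force: 30.0
```

Emit:
{"api": "step_arm", "payload": {"targets": [[[0.01,0,0.011,0,0,-1,0],[0,0,0.011,0,0,-1,0],[0,0,0.011,0,0,-1,0],[0,0,0.011,0,0,-1,0],[0,0,0.011,0,0,-1,0]]]}}

```text
t: 6.35
ee_pos: [518.7, -285.8, 292.4]
orientation: [-2.956, -1.063, -0.0]
ft_force: [1.2, 0.8, -0.4]
width: 11.9
grasp_force: 30.0
```

Emit:
{"api": "step_arm", "payload": {"targets": [[[0,0,0.011,0,0,-1,0],[0,0,0.011,0,0,-1,0],[0,0,0.011,0,0,-1,0],[0,0,0.011,0,0,-1,0],[0,0,0.011,0,0,-1,0]]]}}

```text
t: 6.98
ee_pos: [518.7, -285.8, 295.2]
orientation: [-3.096, -0.533, -0.0]
ft_force: [1.1, 0.6, -0.9]
width: 11.9
grasp_force: 30.0
```

```bash
python3 -c "
from workcell import readout
o=readout.get_obs();print(o['t'],o['ee_pos'],o['orientation'],o['ft_force'],o['moment'],o['qpos'])"
```

```text
6.975 [ 518.71680565 -285.75658962  295.15279922] [-3.09564217e+00 -5.33467439e-01 -2.00209136e-04] [ 1.07551532  0.55626422 -0.87680565] [ 0.23757367 -0.00569836  0.08994194] [-5.23693279e-01  5.19031431e-01  1.77349709e+00  4.37171030e-04
  8.49171584e-01  7.05509431e-01]
```

Emit:
{"api": "step_arm", "payload": {"targets": [[[0,0,0.007,0,0,-0.6,0],[0,0,0,0,0,0,0],[0,0,0,0,0,0,1],[0,0,0,0,0,0,1],[0,0,0,0,0,0,1]]]}}

```text
t: 7.6
ee_pos: [518.5, -286.0, 295.5]
orientation: [3.106, 0.472, -0.0]
ft_force: [-0.2, -0.5, -0.5]
width: 38.1
grasp_force: 0.0
```

Emit:
{"api": "step_arm", "payload": {"targets": [[[0,0,0,0,0,0,1],[0,0,0.3,0,0,0,1],[0,0,0.7,0,0,0,1],[-0.1,0.4,0,0,0,-0.5,1],[-0.2,0.86,0,0,0,-0.44,1]]]}}

```text
t: 8.22
ee_pos: [504.0, -223.4, 347.3]
orientation: [3.118, 0.365, 0.005]
ft_force: [-0.0, 1.5, -0.1]
width: 86.9
grasp_force: 0.0
```

Emit:
{"api": "step_arm", "payload": {"targets": [[[-0.2,0.8,0,0,0,0,1],[-0.2,0.8,-0.3,0,0,0,1],[0,0,-0.5,0,0,0,1],[0,0,-0.5,0,0,0,1],[0,0,0,0,0,0,1]]]}}

```text
t: 8.85
ee_pos: [483.3, -142.7, 280.1]
orientation: [-3.119, -0.37, 0.003]
ft_force: [-0.5, 0.1, 0.9]
width: 87.9
grasp_force: 0.0
```

Run:
```python
from workcell import readout,get_image
from h import *
o=readout.get_obs();print(o['t'],o['ee_pos'],o['orientation'],o['ft_force'])
d=get_image("scene");np.savez("scene1.npz",**d)
e=get_image("top");np.savez("top1.npz",**e)
a=cv2.resize(d["pixels"][110:210,190:310][:,:,::-1],(480,400),interpolation=cv2.INTER_CUBIC)
b=cv2.resize(e["pixels"][180:255,255:345][:,:,::-1],(320,266),interpolation=cv2.INTER_CUBIC)
c=np.zeros((400,800,3),np.uint8);c[:,:480]=a;c[:266,480:]=b;cv2.imwrite("pics/c2.png",c)
```

```text
8.85 [ 483.25688859 -142.69829002  280.11664382] [-3.11878964 -0.36997873  0.00331059] [-0.4999351   0.09084629  0.89660172]
```

View pics/c2.png

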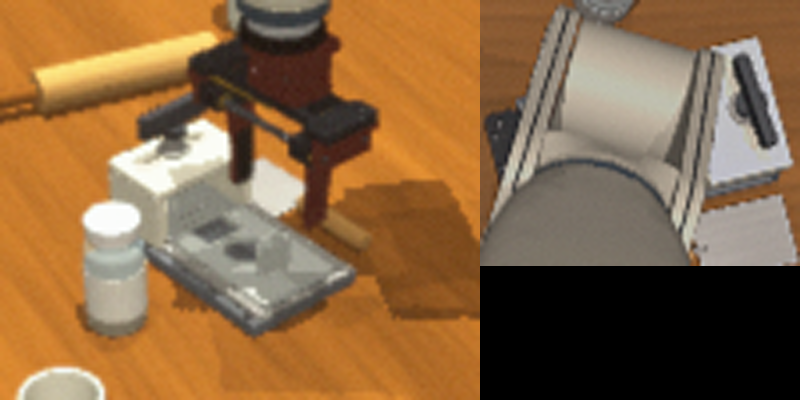

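The view shows the bar turned across the arch, at crop (755,100), and the open gripper above the front lug at (272,250). Next I lower and close.

Emit:
{"api": "step_arm", "payload": {"targets": [[[0,0,-0.8,0,0,0,1],[0,0,-0.4,0,0,0,1],[0,0,-0.18,0,0,0,1],[0,0,0,0,0,0,0.5],[0,0,0,0,0,0,0]]]}}

```text
t: 9.57
ee_pos: [484.1, -143.1, 212.6]
orientation: [3.119, 0.369, 0.003]
ft_force: [0.0, -0.0, -0.2]
width: 71.5
grasp_force: 0.0
```

Emit:
{"api": "step_arm", "payload": {"targets": [[[0,0,0,0,0,0,0],[0,0,0,0,0,0,0],[0,0,0,0,0,0,0],[0,0,0,0,0,0,0],[0,0,0,0,0,0,0]]]}}

```text
t: 10.2
ee_pos: [483.6, -142.9, 211.5]
orientation: [-3.12, -0.37, 0.0]
ft_force: [0.3, -0.2, -0.2]
width: 21.5
grasp_force: 0.0
```

Emit:
{"api": "step_arm", "payload": {"targets": [[[0,0,0,0,0,0,0],[0,0,0,0,0,0,0],[0,0,0,0,0,0,0],[0,0,0,0,0,0,0],[0,0,0,0,0,0,0]]]}}

```text
t: 10.82
ee_pos: [483.5, -142.9, 211.5]
orientation: [-3.12, -0.37, 0.0]
ft_force: [0.0, -0.3, -0.0]
width: 11.9
grasp_force: 30.0
```

Emit:
{"api": "step_arm", "payload": {"targets": [[[0,0,0.05,0,0,0,0],[0,0,0.1,0,0,0,0],[0,0,0,0,0,0,0],[-0.046,0.195,0,0,0,0,0],[-0.07,0.29,0,0,0,0,0]]]}}

```text
t: 11.45
ee_pos: [477.5, -118.0, 218.9]
orientation: [-3.12, -0.369, 0.0]
ft_force: [-0.3, -0.1, -4.5]
width: 11.8
grasp_force: 30.0
```

Emit:
{"api": "step_arm", "payload": {"targets": [[[-0.185,0.778,0,0,0,0,0],[-0.185,0.778,0,0,0,0,0],[-0.185,0.778,0,0,0,0,0],[-0.185,0.778,0,0,0,0,0],[-0.185,0.778,0.1,0,0,0,0]]]}}

```text
t: 12.08
ee_pos: [430.4, 77.7, 223.9]
orientation: [-3.12, -0.37, 0.001]
ft_force: [0.6, 1.3, -3.9]
width: 12.0
grasp_force: 30.0
```

Emit:
{"api": "step_arm", "payload": {"targets": [[[0.05,0.8,0.4,0,0,-0.5,0],[0.1,0.8,0.3,0,0,-0.8,0],[0.1,0.8,0,0,0,-0.8,0],[0.05,0.8,0,0,0,-0.8,0],[0.09,0.8,0,0,0,-0.8,0]]]}}

```text
t: 12.7
ee_pos: [449.9, 277.7, 259.0]
orientation: [3.141, -0.037, -0.0]
ft_force: [1.2, -0.0, -3.4]
width: 12.0
grasp_force: 30.0
```

Emit:
{"api": "step_arm", "payload": {"targets": [[[0,0.6,0,0,0,-0.27,0],[0,0.23,0,0,0,0,0],[0,0,-0.2,0,0,0,0],[0,0,0,0,0,0,0],[0,0,0,0,0,0,0]]]}}

```text
t: 13.32
ee_pos: [451.0, 316.3, 248.7]
orientation: [3.14, -0.067, -0.001]
ft_force: [-0.0, -0.2, -3.3]
width: 11.8
grasp_force: 30.0
```

Run:
```python
from workcell import readout,get_image
from h import *
o=readout.get_obs();print(o['t'],o['ee_pos'],o['orientation'],o['ft_force'],o['qpos'])
d=get_image("scene");np.savez("scene2.npz",**d)
cv2.imwrite("pics/c3.png",cv2.resize(d["pixels"][180:300,260:420][:,:,::-1],(640,480),interpolation=cv2.INTER_CUBIC))
```

```text
13.325 [450.95938391 316.32561777 248.68923938] [ 3.14014203e+00 -6.65434931e-02 -1.44970318e-03] [-0.00897834 -0.17583575 -3.29392794] [ 5.90112357e-01  5.45603949e-01  1.88275525e+00 -1.22882763e-04
  7.14417159e-01  2.20337770e+00]
```

View pics/c3.png

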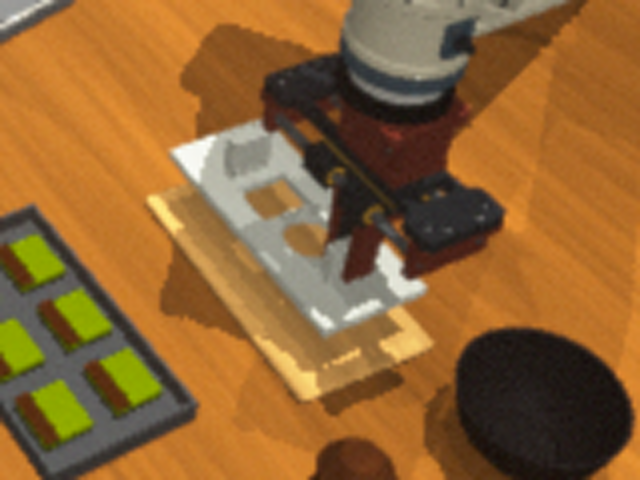

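The picture shows the plate level above the board at (300,230), parallel to it and centred on it. Next I lower and release.

Emit:
{"api": "step_arm", "payload": {"targets": [[[0,0.02,-0.4,0,0,0,0],[0,0,-0.3,0,0,0,0],[0,0,-0.1,0,0,0,0],[0,0,-0.04,0,0,0,0],[0,0,-0.01,0,0,0,0]]]}}

```text
t: 14.0
ee_pos: [451.2, 318.4, 206.8]
orientation: [-3.141, 0.065, -0.001]
ft_force: [0.0, -0.3, -3.7]
width: 11.8
grasp_force: 30.0
```

Emit:
{"api": "step_arm", "payload": {"targets": [[[0,0,-0.015,0,0,0,0],[0,0,-0.01,0,0,0,0],[0,0,0,0,0,0,1],[0,0,0,0,0,0,1],[0,0,0,0,0,0,1]]]}}

```text
t: 14.62
ee_pos: [451.1, 318.4, 205.5]
orientation: [-3.141, 0.065, -0.001]
ft_force: [-0.6, 0.2, -0.2]
width: 38.7
grasp_force: 0.0
```

Emit:
{"api": "step_arm", "payload": {"targets": [[[0,0,0,0,0,0,1],[0,0,0,0,0,0,1],[0,0,0.2,0,0,0,1],[0,0,0.6,0,0,0,1],[0,0,0.8,0,0,0,1]]]}}

```text
t: 15.25
ee_pos: [450.7, 318.1, 285.9]
orientation: [3.14, -0.065, -0.002]
ft_force: [0.4, 0.3, 0.5]
width: 86.7
grasp_force: 0.0
```

Emit:
{"api": "step_arm", "payload": {"targets": [[[0,-0.05,0,0,0,1,1],[0,-0.05,0,0,0,1,1],[0,-0.05,0,0,0,1,1],[0,-0.05,0,0,0,1,1],[0,-0.05,0,0,0,1,1]]]}}

```text
t: 15.88
ee_pos: [451.1, 305.7, 286.0]
orientation: [-3.104, -0.485, -0.001]
ft_force: [0.6, 1.1, -0.2]
width: 87.8
grasp_force: 0.0
```

Emit:
{"api": "step_arm", "payload": {"targets": [[[0,-0.05,0,0,0,1,1],[0,-0.05,0,0,0,1,1],[0,-0.05,0,0,0,1,1],[0,-0.05,0,0,0,1,1],[0,-0.05,0,0,0,1,1]]]}}

```text
t: 16.5
ee_pos: [451.1, 293.3, 286.0]
orientation: [-2.972, -1.017, -0.001]
ft_force: [-0.1, -0.1, 0.8]
width: 87.9
grasp_force: 0.0
```

Emit:
{"api": "step_arm", "payload": {"targets": [[[0,-0.05,0,0,0,1,1],[0,-0.05,0,0,0,1,1],[0,-0.05,0,0,0,1,1],[0,-0.05,0,0,0,1,1],[0,-0.05,0,0,0,1,1]]]}}

```text
t: 17.12
ee_pos: [451.1, 280.7, 286.0]
orientation: [-2.751, -1.517, -0.001]
ft_force: [-0.5, -0.4, 0.4]
width: 87.9
grasp_force: 0.0
```

Emit:
{"api": "step_arm", "payload": {"targets": [[[0,-0.05,0,0,0,1,1],[0,-0.05,0,0,0,1,1],[0,-0.05,0,0,0,1,1],[0,-0.05,0,0,0,1,1],[0,-0.05,0,0,0,1,1]]]}}

```text
t: 17.75
ee_pos: [451.1, 268.2, 285.9]
orientation: [2.445, 1.972, 0.001]
ft_force: [-0.4, -0.6, 0.4]
width: 87.7
grasp_force: 0.0
```

Emit:
{"api": "step_arm", "payload": {"targets": [[[0,-0.05,0,0,0,1,1],[0,-0.05,0,0,0,1,1],[0,-0.05,0,0,0,1,1],[0,-0.05,0,0,0,1,1],[0,-0.05,0,0,0,1,1]]]}}

```text
t: 18.38
ee_pos: [451.1, 255.8, 286.0]
orientation: [2.066, 2.367, 0.001]
ft_force: [0.9, -0.2, 0.2]
width: 87.9
grasp_force: 0.0
```

Emit:
{"api": "step_arm", "payload": {"targets": [[[0,-0.05,0,0,0,1,1],[0,-0.05,0,0,0,1,1],[0,-0.05,0,0,0,1,1],[0,-0.05,0,0,0,1,1],[0,-0.05,0,0,0,1,1]]]}}

```text
t: 19.0
ee_pos: [451.1, 243.2, 286.0]
orientation: [1.623, 2.689, 0.001]
ft_force: [-0.8, -0.4, 0.2]
width: 87.9
grasp_force: 0.0
```

Emit:
{"api": "step_arm", "payload": {"targets": [[[0,-0.05,0,0,0,1,1],[0,-0.05,0,0,0,1,1],[0,-0.05,0,0,0,1,1],[0,-0.05,0,0,0,1,1],[0,-0.05,0,0,0,1,1]]]}}

```text
t: 19.62
ee_pos: [451.1, 230.7, 286.0]
orientation: [1.132, 2.93, 0.001]
ft_force: [-0.4, 0.5, -1.0]
width: 87.8
grasp_force: 0.0
```

Emit:
{"api": "step_arm", "payload": {"targets": [[[0,-0.1,0,0,0,1,1],[0,-0.1,0,0,0,1,1],[0,-0.1,0,0,0,1,1],[0,-0.1,0,0,0,1,1],[0,-0.1,0,0,0,1,1]]]}}

```text
t: 20.25
ee_pos: [451.1, 205.7, 286.0]
orientation: [0.606, 3.082, 0.001]
ft_force: [-0.3, 0.8, -0.5]
width: 87.7
grasp_force: 0.0
```

Run:
```python
from workcell import readout,get_image
from h import *
o=readout.get_obs();print(o['t'],o['ee_pos'],o['orientation'],o['ft_force'],o['qpos'])
a=[]
for n,(x,y) in (("scene",(270,180)),("top",(120,170))):
    d=get_image(n);np.savez(n+"3.npz",**d)
    a.append(cv2.resize(d["pixels"][y:y+120,x:x+100][:,:,::-1],(400,480),interpolation=cv2.INTER_CUBIC))
cv2.imwrite("pics/c4.png",np.hstack(a))
```

```text
20.25 [451.0896968  205.67519955 285.96304537] [6.05644786e-01 3.08205208e+00 6.38007704e-04] [-0.29629337  0.81140141 -0.46411533] [ 4.03787051e-01  4.20238353e-01  1.99090705e+00 -7.01351690e-07
  7.29724789e-01 -7.78939445e-01]
```

View pics/c4.png

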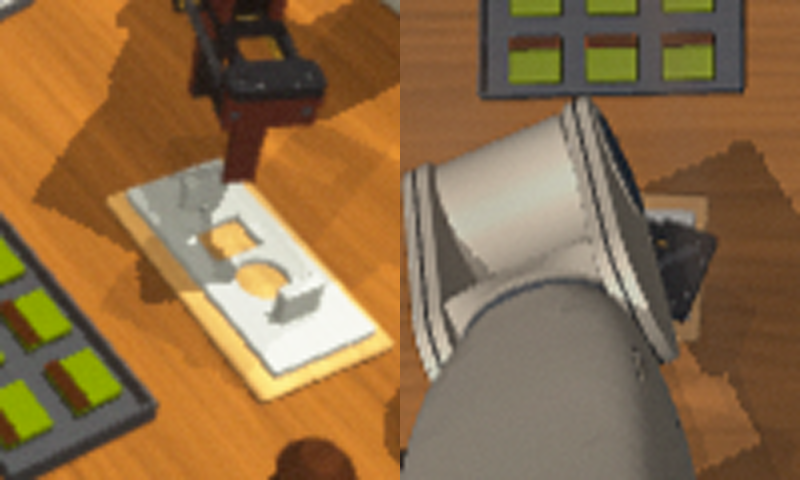

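The plate lies flat on the board with an even margin: plate corners at (127,190), (275,375) and (378,330), board corners at (107,198), (262,400) and (392,345). Next I take the square-end lug.

Emit:
{"api": "step_arm", "payload": {"targets": [[[-0.02,-0.04,0,0,0,1,1],[-0.02,-0.05,0,0,0,1,1],[-0.02,-0.05,0,0,0,1,1],[-0.02,-0.05,0,0,0,1,1],[-0.02,-0.03,0,0,0,0.97,1]]]}}

```text
t: 20.98
ee_pos: [446.1, 194.9, 285.7]
orientation: [0.067, 3.14, 0.0]
ft_force: [-0.1, -0.2, 0.1]
width: 87.7
grasp_force: 0.0
```

Emit:
{"api": "step_arm", "payload": {"targets": [[[0,0,-0.4,0,0,0,1],[0,0,-0.6,0,0,0,1],[0,0,-0.4,0,0,0,1],[0,0,-0.21,0,0,0,1],[0,0,0,0,0,0,0.5]]]}}

```text
t: 21.6
ee_pos: [446.0, 194.9, 204.6]
orientation: [-0.069, -3.14, 0.001]
ft_force: [-0.8, 0.0, 0.8]
width: 81.1
grasp_force: 0.0
```

Emit:
{"api": "step_arm", "payload": {"targets": [[[0,0,0,0,0,0,0.4],[0,0,0,0,0,0,0.4],[0,0,0,0,0,0,0.3],[0,0,0,0,0,0,0.3],[0,0,0,0,0,0,0.3]]]}}

```text
t: 22.22
ee_pos: [446.1, 194.8, 204.9]
orientation: [0.068, 3.141, 0.0]
ft_force: [0.2, 1.1, -0.4]
width: 31.0
grasp_force: 0.0
```

Run:
```python
from workcell import readout
from h import *
np.set_printoptions(suppress=True,precision=1)
o=readout.get_obs();print(o['t'],o['ee_pos'],o['orientation'],o['ft_force'],o['width'])
s=np.load("scene3.npz");C=lambda x,y,z:ray(s,270+x/4-.4,180+y/4-.4,z)[:2]
p=[C(127,190,18),C(275,375,18),C(378,330,18),C(222,158,18)];b=[C(107,198,10),C(262,400,10),C(392,345,10)]
print("plate",np.array(p),np.mean(p,0),"board",np.array(b),(b[0]+b[2])/2)
```

```text
22.225 [446.1 194.8 204.9] [0.1 3.1 0. ] [ 0.2  1.1 -0.4] 30.989377409288473
plate [[489.8 155.6]
 [502.  356.9]
 [408.9 360.8]
 [398.5 161.6]] [449.8 258.7] board [[504.1 149.3]
 [518.9 365.3]
 [403.4 372. ]] [453.8 260.6]
```

Emit:
{"api": "step_arm", "payload": {"targets": [[[0,0,0,0,0,0,0],[0,0,0,0,0,0,0],[0,0,0,0,0,0,0],[0,0,0,0,0,0,0],[0,0,0,0,0,0,0]]]}}

```text
t: 22.85
ee_pos: [446.0, 194.8, 204.8]
orientation: [-0.068, -3.141, 0.0]
ft_force: [0.3, 0.1, -0.2]
width: 11.8
grasp_force: 30.0
```

Emit:
{"api": "step_arm", "payload": {"targets": [[[0,0,0.1,0,0,0,0],[0,0,0.3,0,0,0,0],[0,0,0.6,0,0,0,0],[0,0,0.4,0,0,0,0],[0,0,0.2,0,0,0,0]]]}}

```text
t: 23.48
ee_pos: [446.2, 194.9, 286.5]
orientation: [0.068, 3.139, 0.001]
ft_force: [0.4, 0.4, -3.8]
width: 11.9
grasp_force: 30.0
```

Emit:
{"api": "step_arm", "payload": {"targets": [[[-0.007,-0.06,0,0,0,-1,0],[-0.007,-0.06,0,0,0,-1,0],[-0.007,-0.06,0,0,0,-1,0],[-0.007,-0.06,0,0,0,-1,0],[-0.007,-0.06,0,0,0,-1,0]]]}}

```text
t: 24.1
ee_pos: [444.0, 179.6, 284.8]
orientation: [-0.616, -3.08, 0.001]
ft_force: [-0.8, 0.3, -4.0]
width: 11.5
grasp_force: 30.0
```

Emit:
{"api": "step_arm", "payload": {"targets": [[[-0.007,-0.06,0,0,0,-1,0],[-0.007,-0.06,0,0,0,-1,0],[-0.007,-0.06,0,0,0,-1,0],[-0.007,-0.06,0,0,0,-1,0],[-0.007,-0.06,0,0,0,-1,0]]]}}

```text
t: 24.72
ee_pos: [442.2, 164.6, 284.8]
orientation: [-1.142, -2.926, 0.001]
ft_force: [-0.2, 0.1, -2.6]
width: 11.9
grasp_force: 30.0
```

Emit:
{"api": "step_arm", "payload": {"targets": [[[-0.007,-0.06,0,0,0,-1,0],[-0.007,-0.06,0,0,0,-1,0],[-0.007,-0.06,0,0,0,-1,0],[-0.007,-0.06,0,0,0,-1,0],[-0.007,-0.06,0,0,0,-1,0]]]}}

```text
t: 25.35
ee_pos: [440.5, 149.6, 284.8]
orientation: [-1.632, -2.683, 0.001]
ft_force: [-0.5, 0.2, -4.1]
width: 11.8
grasp_force: 30.0
```

Emit:
{"api": "step_arm", "payload": {"targets": [[[-0.007,-0.06,0,0,0,-1,0],[-0.007,-0.06,0,0,0,-1,0],[-0.007,-0.06,0,0,0,-1,0],[-0.007,-0.06,0,0,0,-1,0],[-0.007,-0.06,0,0,0,-1,0]]]}}

```text
t: 25.98
ee_pos: [438.7, 134.7, 284.8]
orientation: [-2.074, -2.359, 0.001]
ft_force: [-0.1, -0.0, -4.5]
width: 11.8
grasp_force: 30.0
```

Emit:
{"api": "step_arm", "payload": {"targets": [[[-0.007,-0.06,0,0,0,-1,0],[-0.007,-0.06,0,0,0,-1,0],[-0.007,-0.06,0,0,0,-1,0],[-0.007,-0.06,0,0,0,-1,0],[-0.007,-0.06,0,0,0,-1,0]]]}}

```text
t: 26.6
ee_pos: [437.0, 119.7, 284.8]
orientation: [-2.452, -1.963, 0.001]
ft_force: [1.0, -1.0, -2.9]
width: 11.6
grasp_force: 30.0
```

Emit:
{"api": "step_arm", "payload": {"targets": [[[-0.007,-0.06,0,0,0,-1,0],[-0.007,-0.06,0,0,0,-1,0],[-0.007,-0.06,0,0,0,-1,0],[-0.007,-0.06,0,0,0,-1,0],[-0.007,-0.06,0,0,0,-1,0]]]}}

```text
t: 27.22
ee_pos: [435.3, 104.7, 284.8]
orientation: [-2.756, -1.508, 0.001]
ft_force: [0.2, -0.5, -2.6]
width: 12.1
grasp_force: 30.0
```

Emit:
{"api": "step_arm", "payload": {"targets": [[[-0.007,-0.06,0,0,0,-1,0],[-0.007,-0.06,0,0,0,-1,0],[-0.007,-0.06,0,0,0,-1,0],[-0.007,-0.06,0,0,0,-1,0],[-0.007,-0.06,0,0,0,-1,0]]]}}

```text
t: 27.85
ee_pos: [433.5, 89.7, 284.8]
orientation: [-2.976, -1.006, 0.001]
ft_force: [0.9, 0.1, -4.1]
width: 12.0
grasp_force: 30.0
```

Emit:
{"api": "step_arm", "payload": {"targets": [[[-0.007,-0.06,0,0,0,-1,0],[-0.007,-0.06,0,0,0,-1,0],[-0.007,-0.06,0,0,0,-1,0],[-0.007,-0.06,0,0,0,-1,0],[-0.007,-0.06,0,0,0,-1,0]]]}}

```text
t: 28.48
ee_pos: [431.8, 74.7, 284.9]
orientation: [-3.105, -0.474, 0.001]
ft_force: [0.3, -0.1, -3.6]
width: 11.6
grasp_force: 30.0
```

Emit:
{"api": "step_arm", "payload": {"targets": [[[0,0,-0.2,0,0,-1,0],[0,0,-0.3,0,0,0,0],[0,0,-0.3,0,0,0,0],[0,0,-0.3,0,0,0,0],[0,0,0,0,0,0,0]]]}}

```text
t: 29.1
ee_pos: [431.5, 74.8, 228.4]
orientation: [3.12, 0.37, -0.005]
ft_force: [-0.0, -0.8, -3.8]
width: 12.0
grasp_force: 30.0
```

Run:
```python
from workcell import readout,get_image
from h import *
o=readout.get_obs();print(o['t'],o['ee_pos'],o['orientation'],o['ft_force'],o['qpos'])
d=get_image("scene");np.savez("scene4.npz",**d)
cv2.imwrite("pics/c5.png",cv2.resize(d["pixels"][110:230,180:340][:,:,::-1],(800,600),interpolation=cv2.INTER_CUBIC))
```

```text
29.1 [431.54159475  74.76173604 228.36666507] [ 3.1196164   0.37023206 -0.00475384] [-0.03446329 -0.75502743 -3.75662839] [ 1.44366796e-01  4.76184624e-01  2.13145226e+00 -1.38234841e-06
  5.36983294e-01  1.47891193e+00]
```

View pics/c5.png

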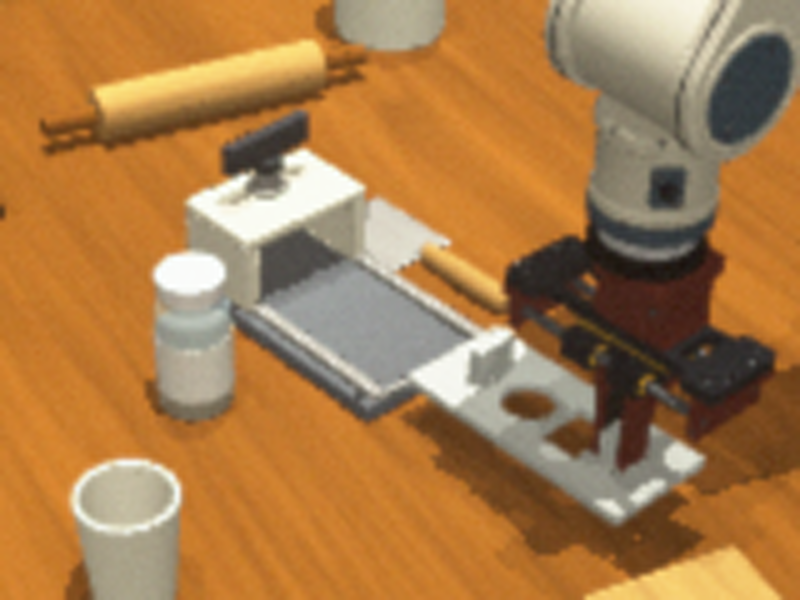

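The view shows the holder empty, with the recess between the guide edges at about (260,303)-(378,390) and (358,262)-(476,333). The plate is level in front of it, round end first, with corners at (413,374), (705,460) and (617,516). I check lateral alignment numerically, and then probe the guides by force.

Run:
```python
from h import *
np.set_printoptions(suppress=True,precision=1)
s=np.load("scene4.npz");C=lambda x,y,z:ray(s,180+x/5-.4,110+y/5-.4,z)[:2]
o=np.array([498.3,-203.3]);a=np.radians(-76.55);R=np.array([[np.cos(a),np.sin(a)],[-np.sin(a),np.cos(a)]])
H=lambda p:R@(p-o)
for n,p,z in [("plate L rear",(413,374),41.5),("plate L front",(617,516),41.5),("plate R front",(705,460),41.5),("plate R rear",(497,327),41.5),("sill Lcorner base",(365,417),0),("guide L inner front",(378,390),23),("guide L inner arch",(262,303),23),("guide R inner front",(476,333),23),("guide R in arch",(360,262),23),("archtop front L",(257,247),84),("archtop front R",(365,188),84),("lugtop L",(471,360),73.5),("lugtop R",(514,333),73.5)]: print(n,H(C(*p,z)))
print("tcp",H(np.array([431.5,74.8])))
```

```text
plate L rear [-127.    39.4]
plate L front [-324.6   41.1]
plate R front [-326.7  -46.5]
plate R rear [-126.8  -46.9]
sill Lcorner base [-103.6   63.9]
guide L inner front [-107.3   55. ]
guide L inner arch [30.8 50.4]
guide R inner front [-104.9  -47.8]
guide R in arch [ 22.9 -44.1]
archtop front L [22.4 60.6]
archtop front R [ 31.  -55.5]
lugtop L [-171.    26.5]
lugtop R [-168.7  -18.9]
tcp [-286.    -0.3]
```

Emit:
{"api": "step_arm", "payload": {"targets": [[[0.07,-0.281,-0.09,0,0,0,0],[0.163,-0.7,-0.08,0,0,0,0],[0.163,-0.681,0,0,0,0,0],[0.163,-0.681,0,0,0,0,0],[0.093,-0.39,0,0,0,0,0]]]}}

```text
t: 29.78
ee_pos: [465.2, -64.2, 221.6]
orientation: [3.119, 0.367, 0.002]
ft_force: [-0.1, -0.2, -3.2]
width: 11.5
grasp_force: 30.0
```

Emit:
{"api": "step_arm", "payload": {"targets": [[[0,0,0,0,0,0,0],[0,0,-0.03,0,0,0,0],[0,0,-0.03,0,0,0,0],[0,0,0,0,0,0,0],[0,0,0,0,0,0,0]]]}}

```text
t: 30.4
ee_pos: [464.6, -61.4, 218.2]
orientation: [-3.12, -0.371, 0.0]
ft_force: [-0.2, 0.0, -3.6]
width: 11.5
grasp_force: 30.0
```

```bash
python3 -c "
from workcell import readout
o=readout.get_obs();print(o['t'],o['ee_pos'],o['orientation'],o['ft_force'],o['moment'])"
```

```text
30.4 [464.61939818 -61.43469722 218.24459815] [-3.11958451e+00 -3.70759613e-01  1.74331878e-04] [-0.24026526  0.02029481 -3.58242651] [0.18223681 0.19706577 0.01841945]
```

Emit:
{"api": "step_arm", "payload": {"targets": [[[0,0,-0.02,0,0,0,0],[0,0,-0.02,0,0,0,0],[0,0,0,0,0,0,0],[0,0,0,0,0,0,0],[0,0,0,0,0,0,0]]]}}

```text
t: 31.02
ee_pos: [465.1, -61.6, 216.7]
orientation: [3.12, 0.369, 0.002]
ft_force: [0.8, 5.8, 5.6]
width: 11.8
grasp_force: 30.0
```

Emit:
{"api": "step_arm", "payload": {"targets": [[[0.02,0.005,0,0,0,0,0],[0,0,0,0,0,0,0],[0.02,0.005,0,0,0,0,0],[0,0,0,0,0,0,0],[0,0,0,0,0,0,0]]]}}

```text
t: 31.65
ee_pos: [466.2, -61.4, 216.1]
orientation: [-3.12, -0.369, 0.002]
ft_force: [-4.6, -1.5, 3.8]
width: 12.4
grasp_force: 30.0
```

Run:
```python
from workcell import readout,get_image
from h import *
o=readout.get_obs();print(o['t'],o['ee_pos'],o['orientation'],o['ft_force'],o['moment'])
dM=o['moment']-np.array([.182,.197,.018]);dF=o['ft_force']-np.array([-.24,.02,-3.58])
a=np.radians(-76.55);ex=np.array([np.cos(a),np.sin(a)]);ey=np.array([-ex[1],ex[0]])
print("dF holder",dF[:2]@ex,dF[:2]@ey,dF[2],"dM holder",dM[:2]@ex,dM[:2]@ey,dM[2])
d=get_image("scene");np.savez("scene5.npz",**d)
cv2.imwrite("pics/c6.png",cv2.resize(d["pixels"][140:210,210:310][:,:,::-1],(800,560),interpolation=cv2.INTER_CUBIC))
```

```text
31.65 [466.19671457 -61.44177192 216.09036194] [-3.11961558e+00 -3.69365981e-01  1.99935541e-03] [-4.64360323 -1.52617098  3.80514699] [-0.49303425  1.0989285  -0.19519157]
dF holder 0.47950089090783743 -4.642461097645818 7.385146994163291 dM holder -1.0342023023382563 -0.44673465967491116 -0.2131915687487899
```

View pics/c6.png

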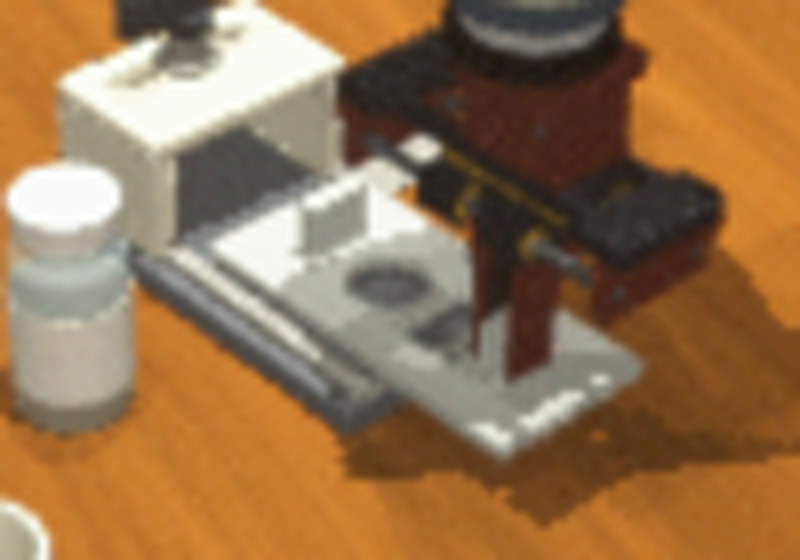

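The view shows the plate entered over the sill, with its left edge (215,245)-(500,455) just inside the left guide stripe (185,250)-(375,385). The moment points to contact at the sill rather than a side guide, so I raise 1 mm and probe sideways.

Emit:
{"api": "step_arm", "payload": {"targets": [[[0,0,0.025,0,0,0,0],[0,0,0,0,0,0,0],[0,0,0,0,0,0,0],[0,0,0,0,0,0,0],[0,0,0,0,0,0,0]]]}}

```text
t: 32.33
ee_pos: [466.7, -61.3, 217.5]
orientation: [3.12, 0.37, 0.0]
ft_force: [0.3, 1.0, -3.5]
width: 12.1
grasp_force: 30.0
```

```bash
cat > f.py <<'E'
from workcell import readout
from h import *
o=readout.get_obs();print(o['t'],o['ee_pos'])
dM=o['moment']-np.array([.182,.197,.018]);dF=o['ft_force']-np.array([-.24,.02,-3.58])
a=np.radians(-76.55);ex=np.array([np.cos(a),np.sin(a)]);ey=np.array([-ex[1],ex[0]])
print("F",np.round([dF[:2]@ex,dF[:2]@ey,dF[2]],2),"M",np.round([dM[:2]@ex,dM[:2]@ey,dM[2]],3))
p=o['ee_pos'][:2]-np.array([498.3,-203.3]);print("holder xy",np.round([p@ex,p@ey],1))
E
python3 f.py
```

```text
32.325 [466.69958446 -61.31480893 217.49301835]
F [-0.86  0.77  0.07] M [ 0.027 -0.014  0.044]
holder xy [-145.4    2.3]
```

Emit:
{"api": "step_arm", "payload": {"targets": [[[0.02,0.005,0,0,0,0,0],[0,0,0,0,0,0,0],[0.02,0.005,0,0,0,0,0],[0,0,0,0,0,0,0],[0,0,0,0,0,0,0]]]}}

```text
t: 32.95
ee_pos: [468.6, -60.8, 217.5]
orientation: [-3.12, -0.369, -0.0]
ft_force: [-0.6, -0.1, -3.8]
width: 11.8
grasp_force: 30.0
```

```bash
python3 f.py
```

```text
32.95 [468.64105107 -60.82827083 217.531582  ]
F [-0.01 -0.33 -0.25] M [ 0.023  0.021 -0.071]
holder xy [-145.5    4.3]
```

Emit:
{"api": "step_arm", "payload": {"targets": [[[0,0,-0.02,0,0,0,0],[0,0,0,0,0,0,0],[0,0,-0.01,0,0,0,0],[0,0,0,0,0,0,0],[0,0,0,0,0,0,0]]]}}

```text
t: 33.58
ee_pos: [468.7, -60.8, 216.0]
orientation: [-3.12, -0.37, -0.0]
ft_force: [-0.1, 0.2, -2.4]
width: 12.0
grasp_force: 30.0
```

```bash
python3 f.py
```

```text
33.575 [468.65538483 -60.84461311 216.02920968]
F [-0.17  0.21  1.17] M [ 0.038  0.053 -0.006]
holder xy [-145.4    4.3]
```

Emit:
{"api": "step_arm", "payload": {"targets": [[[0.02,0.005,0,0,0,0,0],[0,0,0,0,0,0,0],[0.02,0.005,0,0,0,0,0],[0,0,0,0,0,0,0],[0,0,0,0,0,0,0]]]}}

```text
t: 34.2
ee_pos: [470.6, -60.3, 216.0]
orientation: [3.12, 0.37, 0.0]
ft_force: [0.7, 0.4, -3.0]
width: 11.9
grasp_force: 30.0
```

```bash
python3 f.py
```

```text
34.2 [470.64357323 -60.34440497 216.04398085]
F [-0.12  0.95  0.57] M [-0.011 -0.023  0.03 ]
holder xy [-145.5    6.4]
```

Emit:
{"api": "step_arm", "payload": {"targets": [[[0.02,0.005,0,0,0,0,0],[0,0,0,0,0,0,0],[0.02,0.005,0,0,0,0,0],[0,0,0,0,0,0,0],[0,0,0,0,0,0,0]]]}}

```text
t: 34.83
ee_pos: [472.3, -59.8, 215.9]
orientation: [-3.12, -0.369, 0.001]
ft_force: [-3.3, -0.8, -2.2]
width: 11.9
grasp_force: 30.0
```

```bash
python3 f.py
```

```text
34.825 [472.34615052 -59.77824762 215.9248387 ]
F [ 0.05 -3.17  1.41] M [-0.321  0.105 -0.328]
holder xy [-145.6    8.1]
```

Emit:
{"api": "step_arm", "payload": {"targets": [[[-0.06,-0.0145,0.01,0,0,0,0],[0,0,0,0,0,0,0],[0.047,-0.195,0,0,0,0,0],[0.07,-0.292,0,0,0,0,0],[0.07,-0.292,0,0,0,0,0]]]}}

```text
t: 35.45
ee_pos: [479.5, -100.8, 216.6]
orientation: [3.12, 0.369, 0.001]
ft_force: [0.8, 0.3, -4.4]
width: 11.7
grasp_force: 30.0
```

```bash
python3 f.py
```

```text
35.45 [ 479.46648434 -100.79577807  216.59141948]
F [-0.02  1.03 -0.77] M [ 0.065 -0.067 -0.069]
holder xy [-104.1    5.5]
```

Emit:
{"api": "step_arm", "payload": {"targets": [[[0.07,-0.292,0,0,0,0,0],[0.07,-0.292,0,0,0,0,0],[0.035,-0.146,0,0,0,0,0],[0,0,0,0,0,0,0],[0,0,0,0,0,0,0]]]}}

```text
t: 36.08
ee_pos: [487.5, -135.8, 216.4]
orientation: [-3.119, -0.37, 0.001]
ft_force: [-1.0, -0.4, -3.7]
width: 12.3
grasp_force: 30.0
```

```bash
python3 f.py
```

```text
36.075 [ 487.49009439 -135.75351265  216.41930259]
F [ 0.2  -0.79 -0.13] M [0.02  0.02  0.002]
holder xy [-68.2   5.2]
```

Emit:
{"api": "step_arm", "payload": {"targets": [[[0.028,-0.117,0,0,0,0,0],[0,0,0,0,0,0,0],[0,0,-0.04,0,0,0,0],[0,0,-0.03,0,0,0,0],[0,0,0,0,0,0,0]]]}}

```text
t: 36.7
ee_pos: [489.0, -141.8, 212.8]
orientation: [-3.12, -0.37, 0.001]
ft_force: [0.2, -0.4, -3.4]
width: 11.7
grasp_force: 30.0
```

```bash
python3 f.py
```

```text
36.7 [ 489.03399189 -141.75564045  212.83205515]
F [0.53 0.29 0.13] M [ 0.045 -0.007 -0.041]
holder xy [-62.    5.3]
```

Emit:
{"api": "step_arm", "payload": {"targets": [[[0,0,-0.02,0,0,0,0],[0,0,-0.02,0,0,0,0],[0,0,0,0,0,0,0],[0,0,0,0,0,0,0],[0,0,0,0,0,0,0]]]}}

```text
t: 37.33
ee_pos: [489.1, -141.9, 211.3]
orientation: [3.12, 0.37, -0.0]
ft_force: [-2.9, 0.9, 5.1]
width: 11.9
grasp_force: 30.0
```

```bash
python3 f.py
```

```text
37.325 [ 489.06074054 -141.85498729  211.32265492]
F [-1.48 -2.42  8.69] M [-0.204  0.098 -0.073]
holder xy [-61.9   5.3]
```

Emit:
{"api": "step_arm", "payload": {"targets": [[[0,0,0,0,0,0,1],[0,0,0,0,0,0,1],[0,0,0,0,0,0,1],[0,0,0,0,0,0,1],[0,0,0.2,0,0,0,1]]]}}

```text
t: 37.95
ee_pos: [488.9, -141.8, 220.8]
orientation: [-3.119, -0.37, 0.002]
ft_force: [-0.3, 0.0, -0.4]
width: 58.3
grasp_force: 0.0
```

Emit:
{"api": "step_arm", "payload": {"targets": [[[0,0,0.8,0,0,0,1],[0,0,1,0,0,0,1],[0,0,0.8,0,0,0,1],[0,0,0,0,0,0.5,1],[0,0,0,0,0,0.42,1]]]}}

```text
t: 38.58
ee_pos: [488.7, -141.7, 350.9]
orientation: [-3.106, -0.472, 0.0]
ft_force: [0.5, -0.3, -0.1]
width: 87.9
grasp_force: 0.0
```

Emit:
{"api": "step_arm", "payload": {"targets": [[[0.15,-0.7,0,0,0,0,1],[0.15,-0.8,0,0,0,0,1],[0.15,-0.8,0,0,0,0,1],[0.14,-0.58,0,0,0,0,1],[0,0,0,0,0,0,1]]]}}

```text
t: 39.2
ee_pos: [518.4, -287.2, 349.1]
orientation: [-3.105, -0.467, 0.003]
ft_force: [-0.9, -0.3, -0.4]
width: 87.9
grasp_force: 0.0
```

Run:
```python
from workcell import readout,get_image
from h import *
o=readout.get_obs();print(o['t'],o['ee_pos'],o['orientation'])
a=[]
d=get_image("scene");np.savez("scene6.npz",**d)
cv2.imwrite("pics/c7.png",cv2.resize(d["pixels"][120:204,200:312][:,:,::-1],(800,600),interpolation=cv2.INTER_CUBIC))
```

```text
39.2 [ 518.39640746 -287.20026888  349.08996352] [-3.10514681 -0.46672081  0.00315731]
```

View pics/c7.png

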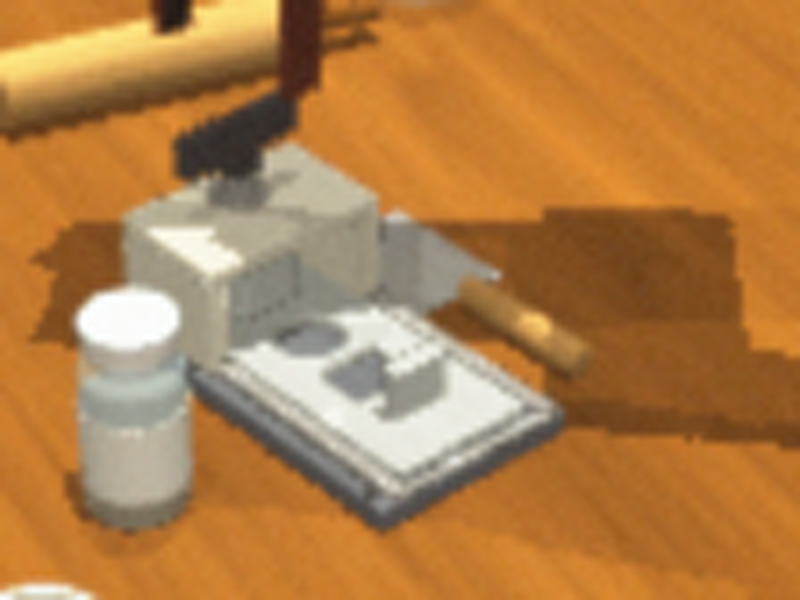

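The plate lies flush in the recess behind the sill (405,480)-(545,405), square opening at the front at (355,375). The bar at (235,130) is across the arch below the open fingers. Next I grip it and screw down.

Emit:
{"api": "step_arm", "payload": {"targets": [[[0,0.01,-0.5,0,0,0,1],[0,0,-0.35,0,0,0,1],[0,0,-0.22,0,0,0,1],[0,0,0,0,0,0,0],[0,0,0,0,0,0,0]]]}}

```text
t: 39.88
ee_pos: [518.9, -285.4, 298.0]
orientation: [3.106, 0.47, 0.001]
ft_force: [0.4, -0.3, 1.1]
width: 71.0
grasp_force: 0.0
```

Emit:
{"api": "step_arm", "payload": {"targets": [[[0,0,0,0,0,0,0],[0,0,0,0,0,0,0],[0,0,0,0,0,0,0],[0,0,0,0,0,0,0],[0,0,0,0,0,0,0]]]}}

```text
t: 40.5
ee_pos: [518.6, -285.4, 297.5]
orientation: [3.106, 0.469, 0.0]
ft_force: [-0.2, 0.0, 0.8]
width: 21.4
grasp_force: 0.0
```

Emit:
{"api": "step_arm", "payload": {"targets": [[[0,0,0,0,0,0,0],[0,0,0,0,0,0,0],[0,0,0,0,0,0,0],[0,0,0,0,0,0,0],[0,0,0,0,0,0,0]]]}}

```text
t: 41.12
ee_pos: [518.7, -285.5, 297.5]
orientation: [3.106, 0.469, 0.0]
ft_force: [0.6, -3.6, -1.4]
width: 11.7
grasp_force: 30.0
```

Emit:
{"api": "step_arm", "payload": {"targets": [[[0,-0.01,-0.011,0,0,1,0],[0,0,-0.011,0,0,1,0],[0,0,-0.011,0,0,1,0],[0,0,-0.011,0,0,1,0],[0,0,-0.011,0,0,1,0]]]}}

```text
t: 41.75
ee_pos: [518.7, -285.7, 294.7]
orientation: [-2.976, -1.005, -0.0]
ft_force: [1.6, -1.1, -1.8]
width: 11.6
grasp_force: 30.0
```

Emit:
{"api": "step_arm", "payload": {"targets": [[[0,0,-0.011,0,0,1,0],[0,0,-0.011,0,0,1,0],[0,0,-0.011,0,0,1,0],[0,0,-0.011,0,0,1,0],[0,0,-0.011,0,0,1,0]]]}}

```text
t: 42.38
ee_pos: [518.7, -285.7, 292.0]
orientation: [-2.757, -1.506, -0.0]
ft_force: [1.2, -1.6, -2.5]
width: 11.6
grasp_force: 30.0
```

Emit:
{"api": "step_arm", "payload": {"targets": [[[0,0,-0.011,0,0,1,0],[0,0,-0.011,0,0,1,0],[0,0,-0.011,0,0,1,0],[0,0,-0.011,0,0,1,0],[0,0,-0.011,0,0,1,0]]]}}

```text
t: 43.0
ee_pos: [518.7, -285.7, 289.1]
orientation: [-2.453, -1.962, -0.0]
ft_force: [1.5, -1.5, -1.6]
width: 11.6
grasp_force: 30.0
```

Emit:
{"api": "step_arm", "payload": {"targets": [[[0,0,-0.011,0,0,1,0],[0,0,-0.011,0,0,1,0],[0,0,-0.011,0,0,1,0],[0,0,-0.011,0,0,1,0],[0,0,-0.011,0,0,1,0]]]}}

```text
t: 43.62
ee_pos: [518.7, -285.7, 286.4]
orientation: [-2.075, -2.359, -0.0]
ft_force: [1.7, -1.9, -3.3]
width: 12.1
grasp_force: 30.0
```

```bash
cat > g.py <<'E'
from workcell import readout
import numpy as np
o=readout.get_obs();r=o['orientation'];print(o['t'],o['ee_pos'],"tooly",(2*np.degrees(np.arctan2(r[1],r[0]))-90+180)%360-180,o['ft_force'],o['moment'],o['width'])
E
python3 g.py
```

```text
43.625 [ 518.69809259 -285.74691482  286.38542644] tooly 7.311554952009317 [ 1.71636366 -1.91843574 -3.25656952] [-0.31017755 -0.12767087 -0.1302594 ] 12.09016296569548
```

Emit:
{"api": "step_arm", "payload": {"targets": [[[0,0,-0.007,0,0,0.6,0],[0,0,-0.005,0,0,0.4,0],[0,0,0,0,0,0,0],[0,0,0,0,0,0,0],[0,0,0,0,0,0,0]]]}}

```text
t: 44.25
ee_pos: [518.7, -285.8, 285.8]
orientation: [-1.994, -2.427, -0.0]
ft_force: [2.9, -1.0, -3.9]
width: 11.8
grasp_force: 30.0
```

```bash
python3 g.py
```

```text
44.25 [ 518.6751616  -285.76360047  285.81268484] tooly 11.181777466892072 [ 2.91087635 -1.03166342 -3.93097053] [-0.19521292 -0.37337677  0.01548169] 11.819738988011585
```

Emit:
{"api": "step_arm", "payload": {"targets": [[[0,0,-0.005,0,0,0.4,0],[0,0,-0.005,0,0,0.4,0],[0,0,0,0,0,0,0],[0,0,0,0,0,0,0],[0,0,0,0,0,0,0]]]}}

```text
t: 44.88
ee_pos: [518.7, -285.8, 285.5]
orientation: [1.926, 2.482, 0.0]
ft_force: [2.1, 1.0, -1.7]
width: 11.9
grasp_force: 30.2
```

```bash
python3 g.py
```

```text
44.875 [ 518.68134341 -285.79858746  285.53594444] tooly 14.37304722835421 [ 2.0919117   1.01075618 -1.66651633] [ 0.03901351 -0.28641856 -0.48187452] 11.941368160400774
```

Emit:
{"api": "step_arm", "payload": {"targets": [[[0,0,0,0,0,0.3,0],[0,0,0,0,0,0,0],[0,0,0,0,0,0,0],[0,0,0,0,0,0,0],[0,0,0,0,0,0,0]]]}}

```text
t: 45.5
ee_pos: [518.7, -285.8, 285.5]
orientation: [1.9, 2.502, 0.0]
ft_force: [1.8, 1.4, 0.1]
width: 11.8
grasp_force: 30.7
```

```bash
python3 g.py
```

```text
45.5 [ 518.69715349 -285.83775094  285.51401596] tooly 15.5874236202404 [1.8247344  1.44615743 0.05640632] [ 0.20842441 -0.34838879 -0.6511091 ] 11.84879471599635
```

Tight: the moment has risen to 0.65 N m against the stop. Next I let go, lift clear and check.

Emit:
{"api": "step_arm", "payload": {"targets": [[[0,0,0,0,0,0,1],[0,0,0,0,0,0,1],[0,0,0,0,0,0,1],[0,0,0,0,0,0,1],[0,0,0,0,0,0,1]]]}}

```text
t: 46.12
ee_pos: [518.6, -285.9, 285.4]
orientation: [-1.899, -2.502, 0.0]
ft_force: [0.1, 0.3, 0.4]
width: 58.7
grasp_force: 0.0
```

Emit:
{"api": "step_arm", "payload": {"targets": [[[0,0,0.4,0,0,0,1],[0,0,0.8,0,0,0,1],[0,0,0.8,0,0,0,1],[0,0.8,0,0,0,0,1],[-0.6,0.8,0,0,0,0,1]]]}}

```text
t: 46.75
ee_pos: [489.4, -205.3, 386.2]
orientation: [1.898, 2.5, 0.001]
ft_force: [0.4, -0.1, -0.8]
width: 88.1
grasp_force: 0.0
```

Emit:
{"api": "step_arm", "payload": {"targets": [[[-0.6,0.9,0,0,0,0,1],[0,0.9,0,0,0,0,1],[0,0.9,0,0,0,0,1],[0,0.9,0,0,0,0,1],[0,0.9,0,0,0,0,1]]]}}

```text
t: 47.38
ee_pos: [458.4, 20.5, 385.7]
orientation: [1.899, 2.502, 0.0]
ft_force: [1.0, -0.2, 0.7]
width: 87.9
grasp_force: 0.0
```

Emit:
{"api": "step_arm", "payload": {"targets": [[[0,0.9,0,0,0,0,1],[0,0.9,0,0,0,0,1],[0,0.9,0,0,0,0,1],[0,0.5,0,0,0,0,1],[0,0,0,0,0,0,1]]]}}

```text
t: 48.0
ee_pos: [458.5, 180.4, 385.5]
orientation: [1.896, 2.505, 0.0]
ft_force: [0.2, 0.9, 0.7]
width: 88.0
grasp_force: 0.0
```

Run:
```python
from workcell import readout,get_image
from h import *
print(readout.get_obs()['ee_pos'])
a=[]
for n,(x,y) in (("scene",(205,125)),("top",(255,172))):
    d=get_image(n)
    a.append(cv2.resize(d["pixels"][y:y+90,x:x+100][:,:,::-1],(400,360),interpolation=cv2.INTER_CUBIC))
cv2.imwrite("pics/c8.png",np.hstack(a))
```

```text
[458.50883185 180.43879571 385.45688225]
```

View pics/c8.png

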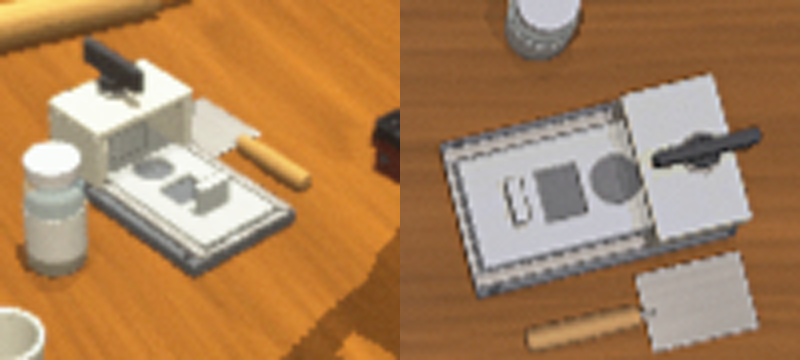

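The top view shows the plate seated in the recess with the square opening at (560,193), next to the front lug at (517,200). The round one is under the arch edge at (613,178) and the bar lies along the holder at (705,148). The shaker and spatula have not moved. Now I hand the job in.

```bash
python3 -c "
from workcell import ctrl
print(ctrl.close_job())"
```

```text
the job is handed in; nothing more can be done
None
```

The job is handed in: the die plate is back in the holder turned round, square opening at the open front, seated behind the sill, with the wing screw tightened to about 0.65 N m, at about 48 s of the 72 s allowed.

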